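Park the phase turret

ROBOT

A 7-joint arm with a two-finger parallel gripper is mounted at the origin on the work surface. World frame = base frame: x ahead of the robot, y to its left, z up, the work surface at z = 0. Lengths are in m, angles in rad, forces in N, time in s.
With the tool pointing down it reaches from about 0.4 to 0.85 m from the base axis. Payload 4.4 kg.
Tool frame: the origin (TCP) lies at the very end of the fingers, on their centre line; the grasp point (between the pads) lies 19 mm behind it; z points along the fingers, y is the line along which they close (so a half turn about z gives the same grasp; the last joint's range is limited). The gripper opens to 94 mm and grips with 3 to 60 N. Pads are 16 mm wide; open, the fingers measure 119 mm over their backs; the gripper's body (75 mm by 177 mm) begins 78 mm behind the grasp point.
Start: joints at [1.119, 0.628, 0.038, 1.517, -0.027, 0.996, -0.02], TCP at [0.245, -0.602, 0.182] pointing down, gripper open.
Joint ranges: [-3.06, 3.06], [-0.37, 2.12], [-1.25, 1.32], [0.18, 2.47], [-1.1, 4.24], [0.23, 1.98], [-2.94, 2.94]. Speed limits (rad/s): [2.57, 2.57, 3.14, 3.14, 3.14, 3.14, 3.14].

INTERFACE

Orientations are given as a unit quaternion [x, y, z, w].
In Python, from cell import bot gives the robot as it stands.
- The arm moves only by the tool play_rows, never from a script. Its argument "increments" is a list that holds one entry, the list of rows, each a list of 4 numbers: the shift along the tool's x, y, z in m, then the turn about the tool's z in degrees. A call has 1 to 20 rows; each row is the pose to reach, as a shift and turn from the pose commanded when the call began, along the tool's axes at that moment; what a row does not reach only later rows make up. A row lasts 1/10 s, in which the tool goes at most 50 mm and 8.59 degrees, less where a joint would pass 70% of its speed; a pose out of reach is approached as far as the arm can. A call with a gripper value outside its range is refused whole. "grip" is the finger opening in m, from 0 to 0.094, set as the call begins (left out, the last holds). The fingers move at their own pace and stop on an object; "force" is the grip in N (left out, the last holds). Time passes only in rows, so rows that repeat a pose let the fingers close. It gives the time, the measured TCP pose, the force, the opening and the grip force at its end, in the units of the state.
- bot.read_state(): the state, without advancing time (a new reading comes with each control period).
- bot.read_camera(name): name is "side" or "top" or "wrist"; returns a dict with "pixels" (384x512x3 uint8, blue, green, red), "vertical_fov" (degrees; the focal length in pixels is half the picture's height over the tangent of half this angle, whatever the lens; pixels are square), "cx", "cy" (the principal point, pixels), "xyz" and "orientation" of the camera in the world; the wrist camera has in their place "tool_from_camera" (4x4, takes a point from camera to tool coordinates, whose origin is the TCP and whose axes are the flange's). Camera axes: x right, y up, looking along -z (the intrinsics and any distortion apply to the point x, -y, -z); pixel columns grow to the right and rows downward; lengths in m; the calibration is good to about 2 mm. The wrist camera is an equidistant fisheye: a pixel r from the principal point sees the ray r / f radians off the axis. A picture is of the moment at which its call begins: read the wrist's pose just before it. There is no depth.
- bot.finish_job(): hands the job in; it is judged then, once.
The state is a dict: "clock": time; "qpos": joint angles; "joint_velocities": joint speeds; "effort": joint torques, N m; "tool_pos": TCP position; "eef_rot": TCP orientation; "contact_force": force on the tool from outside, world axes, zero at the start; "ft_torque": the same for the moment, N m; "opening": opening from 0.0 (shut) to 1.0 (fully open); "gripper_force": force on a finger pad.
Only numpy, scipy, OpenCV 4.12 (cv2) and the standard library are available. Lean on these libraries where they do the work, as an engineer would, in place of code of your own. Each camera call takes 0.05 s, during which the arm holds its last target. There are 200 camera calls.

TASK

Clear the light path: push the round black turret out of the spring clicks of the working fork and slide it along its track, without lifting or tipping it, until it is fully home and clicked into the parking cradle at the other end. Then swing the steel latch all the way across the track behind the turret to lock it in, and leave the things standing around undisturbed.

Things in the scene. Friction and masses are not known exactly. Their poses are not given: they have to be found in the camera images.
- stand: Turret carriage: fixed cream base plate 190 (x) x 450 (y) x 20 mm; place and yaw vary. Origin on the underside at mid-track; x away from the robot at yaw 0, y along the track. Track between two aluminium rails (inner faces x = +-39.5 mm, outer +-54, tops 36 mm above the bench), y = -140 to +140 mm, a 36 mm high stop block (12 mm thick) at each end. Working fork at +y, parking cradle at -y.
- fork_seat (a point): Seat centre of the working fork, 20 mm above the bench, at (0, +100) mm in the stand's frame. For |y| = 56 to 141 mm lips on the rails hold the turret's foot down, so that it leaves only by sliding to -y; between fork and cradle the track is open on top. Two rounded spring plungers drop into notches of the foot: about 8 to 15 N towards -y clicks it out, then 4 to 6 N moves it, 1 to 2 N once clear.
- park_seat (a point): Seat centre of the parking cradle, 20 mm above the bench, at (0, -100) mm in the stand's frame: same rails, lips and plungers as the fork, entered from +y. About 8 to 15 N drives the foot between the plungers (turret at y = -55 to -65 mm), then 4 to 6 N until, some 6 mm before the seat, they click into the notches and draw it home. The end stop is 1.5 mm farther.
- finger_gap (a point): Free space behind the turret at the fork, at (0, +190) mm in the stand's frame, on the plate 20 mm above the bench: from y = 152 to 226 mm nothing stands on the plate. Beyond it, to y = 288 mm, a black lamp house 120 mm wide (x), 81 mm high with its fins, with a small knob on its +x side out to x = 82 mm.
- turret: Phase turret: loose black disc 100 mm across (too wide to grasp), 22 mm thick, five round windows on top, on an aluminium foot 76 x 76 mm. Origin at the foot's underside centre, 20 mm above the bench; the disc is 40 to 62 mm above the bench. 0.3 to 0.6 kg. Starts clicked in the working fork, origin at point fork_seat; belongs at point park_seat. Axes parallel to the stand's.
- latch (a joint): Latch hinge about the vertical, rad. 0: bar along the stand's +y, beside the track on its +x side; negative: swung outward; 1.57: bar across the track towards the stand's -x, locked, 3 mm behind the parked disc's rim. Stop at 1.59. Starts open, -0.5 to 0. Stays where left; about 1 N at the knob moves it. It closes only when the turret is fully home.
- latch_knob (a point): Top centre of the upright black knob on the latch bar, a cylinder 16 mm across; its top is 88 mm above the bench, the bar below it spans 46 to 58 mm above the bench, is 12 mm wide and ends 10 mm past the knob. The knob stands 85 mm from the pivot.
- latch_pivot (a point): Centre of the latch's hinge, on the vertical axis, 58 mm above the bench; fixed on the stand at (75, -41) mm in its frame.
- objective: Bystander: a steel microscope objective standing upright, 44 mm across, 66 mm high; origin at its underside centre.
- vial: Bystander: an amber bottle, 44 mm across, 85 mm high, upright; origin at its underside centre.

How it is judged:
On the way, in this order (a step that is already met when the one before it is completed fails the run):
1. the turret is out of the fork, clear of its lips, on the open part of the track (y of turret in the frame of stand below 0.017 m).
2. the turret is fully home and clicked into the parking cradle (y of turret in the frame of stand below -0.0965 m and z of turret in the frame of stand below 0.025 m), for 0.2 s.
At the end, for the whole second after the job is handed in: The turret sits level in the parking cradle within about 4 mm of its clicked seat, at rest, and the latch is swung across behind it (joint above 1.45 rad) and still (y of turret in the frame of stand between -0.1045 and -0.0965 m and x of turret in the frame of stand between -0.004 and 0.004 m and z of turret in the frame of stand below 0.024 m and angle between turret's own z axis and vertical below 0.06 rad and value of joint latch above 1.45 rad and linear speed of turret below 0.02 m/s and velocity of joint latch below 0.1 rad/s); the robot touches nothing.
It fails at once if the turret is lifted (over 15 mm) or tipped (over 0.3 rad) (z of turret in the frame of stand above 0.035 m or angle between turret's own z axis and vertical above 0.3 rad).
It fails at once if a bystander is shifted by more than 25 mm (distance of any of objective, vial from where it was at the start of the episode above 0.025 m).
It also fails if it takes over 53 s, if anything falls off the work surface, if the arm or the gripper's body presses on something with over 40 N, if the wrist force passes 120 N, or if a joint passes its speed limit or range.

## Working session

There is one attempt and no reset: what is moved stays moved. The work goes in short steps, Python scripts to look and compute and a tool call to move; the robot and the scene stay as the last step left them, time stands still between calls to the robot, and variables do not carry over. Pictures are saved under pics/ and viewed, at most 10 in all, crops included, and the job is handed in when it is done.

Besides the shell and the picture viewer there is one more tool, called after ">>>" as a command line: name --argument value ..., lists and objects as JSON in quotes. play_rows: Moves the arm, as the interface text tells. Its arguments: {"type":"object","properties":{"increments":{"type":"array","items":{"type":"array","items":{"type":"array","items":{"type":"number"}}}},"grip":{"type":"number"},"force":{"type":"number"}},"required":["increments"]}

```bash
mkdir -p pics; cat > h.py <<'E'
import numpy as np, cv2
from scipy.spatial.transform import Rotation as R
from cell import bot
def ray(c,u,v):
    f=192/np.tan(np.radians(c["vertical_fov"])/2)
    d=np.array([(u-c["cx"])/f,-(v-c["cy"])/f,-1.])
    return np.array(c["xyz"]), R.from_quat(c["orientation"]).apply(d)
def onplane(c,u,v,z):
    o,d=ray(c,u,v); return o+d*(z-o[2])/d[2]
def proj(c,p):
    f=192/np.tan(np.radians(c["vertical_fov"])/2)
    q=R.from_quat(c["orientation"]).inv().apply(np.array(p)-np.array(c["xyz"]))
    return c["cx"]+f*q[0]/-q[2], c["cy"]+f*q[1]/q[2]
E
python3 - <<'E'
from h import *
import pickle
D={}
for n in("top","side"):
    c=bot.read_camera(n); D[n]=c; cv2.imwrite(f"pics/{n}0.png",c["pixels"]); print(n,{k:v for k,v in c.items() if k!="pixels"})
pickle.dump(D,open("d0.pkl","wb"))
s=bot.read_state(); print(s)
E
```

```text
top {'vertical_fov': 50.94572202438042, 'cx': 249.92867784665503, 'cy': 195.57232970154485, 'xyz': array([ 0.39610033, -0.08570788,  1.06860023]), 'orientation': array([-0.05305077,  0.05833572,  0.71105182, -0.69870442])}
side {'vertical_fov': 48.3513527698443, 'cx': 248.91248814195808, 'cy': 194.45755508373347, 'xyz': array([0.19471393, 0.60916158, 0.79762925]), 'orientation': array([-0.10219577,  0.39493862,  0.88448474, -0.22642052])}
{'clock': 0.1, 'qpos': array([ 1.11921334,  0.62924971,  0.03843218,  1.5181948 , -0.02700899,
        0.9963327 , -0.01997669]), 'joint_velocities': array([-0.00100449,  0.00035535, -0.00069131, -0.00097532,  0.00055161,
        0.00033959,  0.00231668]), 'effort': array([ 3.17952763e-03, -5.50788510e+01,  1.14757866e+00, -1.87118125e+01,
       -5.20834839e-02,  1.91586261e-02,  6.20025844e-05]), 'tool_pos': array([ 0.24439387, -0.60164446,  0.18167185]), 'eef_rot': array([ 9.81450805e-01,  1.91712342e-01, -1.59904404e-04, -8.18151301e-04]), 'contact_force': array([ 0.55964663, -0.05568514, -0.28253317]), 'ft_torque': array([-0.0087497 ,  0.04367855, -0.00700642]), 'gripper_force': 0.0, 'opening': 0.9967490025528485}
```

View pics/top0.png

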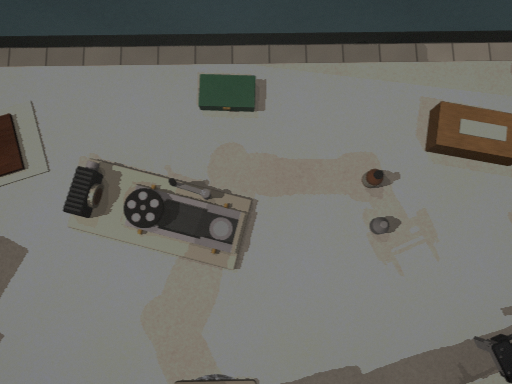

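View pics/side0.png

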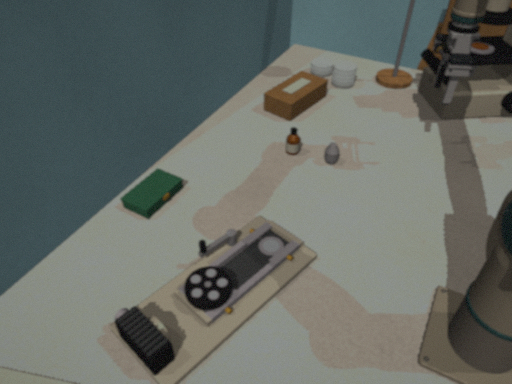

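The top view shows the turret at (145,208), the lamp house at (83,190), the latch knob at (173,182) and its pivot at about (206,193). The parking cradle is at about (221,228), the vial at (375,178) and the objective at (380,225), both well away. The side view agrees: turret (210,288), knob (203,247).

```bash
python3 - <<'E'
from h import *
import pickle
D=pickle.load(open("d0.pkl","rb"))
def black(n,box,th):
    x0,y0,x1,y1=box; g=D[n]["pixels"][y0:y1,x0:x1].max(axis=2)
    m=(g<th).astype(np.uint8)
    cs,_=cv2.findContours(m,cv2.RETR_EXTERNAL,cv2.CHAIN_APPROX_NONE)
    return [(c+[x0,y0]) for c in sorted(cs,key=cv2.contourArea)[::-1][:2]]
for n,b in(("top",(118,182,170,235)),("side",(180,260,240,315))):
    for th in (45,60):
        c=black(n,b,th)[0]; print(n,th,cv2.contourArea(c),cv2.fitEllipse(cv2.convexHull(c)), cv2.boundingRect(c))
# crops
a=cv2.resize(D["top"]["pixels"][145:275,55:265],None,fx=3.8,fy=3.8,interpolation=cv2.INTER_CUBIC)
a=cv2.convertScaleAbs(a,alpha=1.4)
cv2.imwrite("pics/tc.png",a)
b=cv2.resize(D["side"]["pixels"][210:384,105:325],None,fx=3.4,fy=3.4,interpolation=cv2.INTER_CUBIC)
cv2.imwrite("pics/sc.png",cv2.convertScaleAbs(b,alpha=1.4))
E
```

```text
top 45 1375.0 ((150.20216369628906, 210.7997283935547), (40.362770080566406, 55.511817932128906), 115.28168487548828) (124, 189, 46, 42)
top 60 1442.5 ((150.41896057128906, 210.3612060546875), (42.917293548583984, 55.34696960449219), 113.09080505371094) (124, 188, 46, 43)
side 45 1420.0 ((211.10398864746094, 286.4570007324219), (42.12882614135742, 54.54543685913086), 67.8765869140625) (185, 266, 54, 44)
side 60 1886.5 ((213.35574340820312, 283.2891540527344), (44.62213134765625, 63.71516418457031), 53.334266662597656) (185, 260, 55, 51)
```

View pics/tc.png

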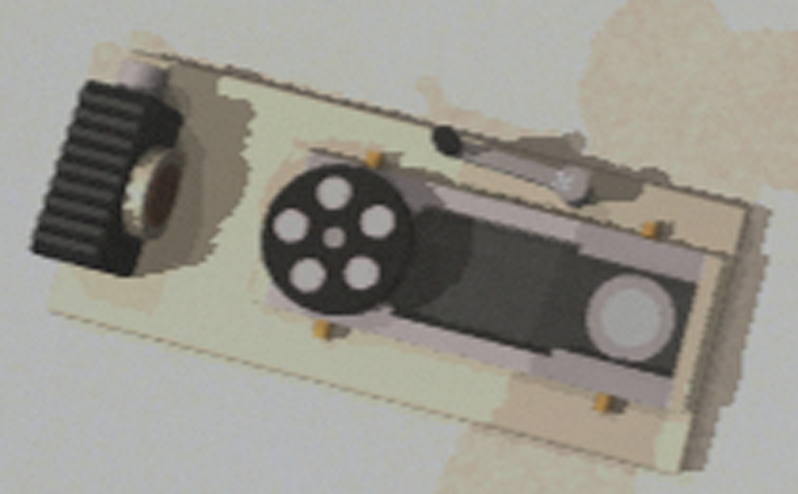

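View pics/sc.png

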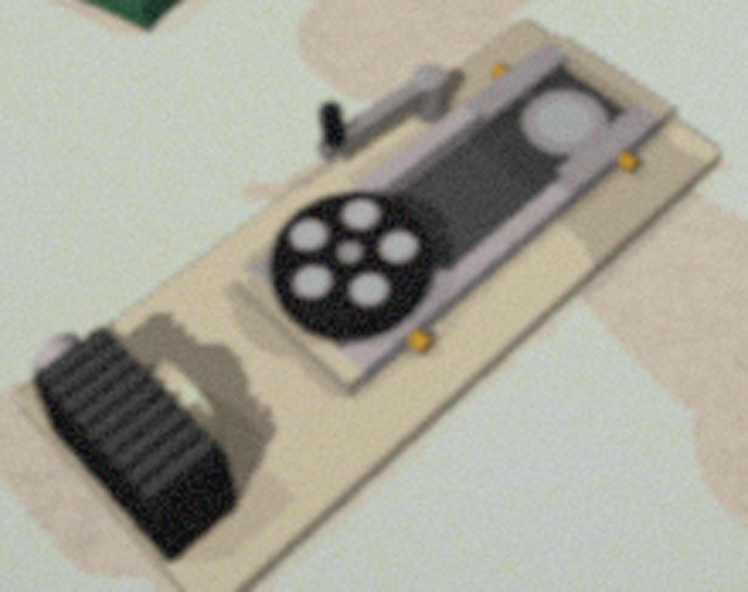

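The crops show the hub at (335,238), cradle circle (630,317), knob top about (441,133) and pivot (574,184) in the top crop. In the side crop they are at (349,251), (565,122), (331,108) and (432,74).

```bash
cat >> h.py <<'E'
def tri(c1,p1,c2,p2):
    o1,d1=ray(c1,*p1); o2,d2=ray(c2,*p2); d1/=np.linalg.norm(d1); d2/=np.linalg.norm(d2)
    t=np.linalg.lstsq(np.c_[d1,-d2],o2-o1,rcond=None)[0]
    return (o1+t[0]*d1+o2+t[1]*d2)/2, np.linalg.norm(o1+t[0]*d1-o2-t[1]*d2)
E
python3 - <<'E'
from h import *
import pickle
D=pickle.load(open("d0.pkl","rb")); T,S=D["top"],D["side"]
t=lambda u,v:((u+.5)/3.8+55-.5,(v+.5)/3.8+145-.5)
s=lambda u,v:((u+.5)/3.4+105-.5,(v+.5)/3.4+210-.5)
P={}
for n,a,b,z in(("hub",(335,238),(349,251),.063),("park",(630,317),(565,122),.0205),("knob",(441,133),(331,108),.088),("pivot",(574,184),(432,74),.066)):
    p,e=tri(T,t(*a),S,s(*b)); print(n,p.round(4),e.round(4),onplane(T,*t(*a),z).round(4),onplane(S,*s(*b),z).round(4))
    P[n]=(onplane(T,*t(*a),z)+onplane(S,*s(*b),z))[:2]/2
# disc rim: windows & plate corners in the top view
for n,a,z in (("c1 +x-y",(752,205),.02),("c2 -x-y",(683,470),.02),("c3 -x+y?",(50,312),.02)): print(n,onplane(T,*t(*a),z).round(4))
d=P["hub"]-P["park"]; print("hub-park",np.linalg.norm(d),"yaw deg",np.degrees(np.arctan2(-d[0],d[1])))
yaw=np.arctan2(-d[0],d[1]); o=(P["hub"]+P["park"])/2; M=np.array([[np.cos(yaw),-np.sin(yaw)],[np.sin(yaw),np.cos(yaw)]])
print("origin",o); 
for k in P: print(k,(M.T@(P[k]-o)).round(4))
for y in(.19,.165,-.1): print("pt",y,o+M@[0,y])
E
```

```text
hub [0.5322 0.1757 0.0615] 0.0026 [0.5308 0.1748 0.063 ] [0.5329 0.1769 0.063 ]
park [ 0.4792 -0.0166  0.0184] 0.001 [ 0.4785 -0.0169  0.0205] [ 0.4789 -0.0147  0.0205]
knob [0.5949 0.101  0.0867] 0.0014 [0.5953 0.101  0.088 ] [0.5934 0.1018 0.088 ]
pivot [0.5664 0.0181 0.0555] 0.0018 [0.5638 0.0167 0.066 ] [0.5621 0.0266 0.066 ]
c1 +x-y [ 0.5546 -0.1018  0.02  ]
c2 -x-y [ 0.3749 -0.0518  0.02  ]
c3 -x+y? [0.4889 0.3791 0.02  ]
hub-park 0.19887660045176295 yaw deg -15.489780220403116
origin [0.50527045 0.08003145]
hub [-0.      0.0994]
park [-0.     -0.0994]
knob [0.0801 0.0444]
pivot [ 0.0712 -0.0409]
pt 0.19 [0.55601309 0.26313029]
pt 0.165 [0.54933642 0.23903834]
pt -0.1 [ 0.4785638  -0.01633636]
```

The hub-to-park distance is 198.9 mm against an expected 200. The pivot and knob also match the given geometry, with the latch at about -0.06 rad. The stand is at (0.505, 0.080) with yaw -15.5°.

```bash
cat >> h.py <<'E'
yaw=np.radians(-15.5); O=np.array([.5053,.0800]); M=np.array([[np.cos(yaw),-np.sin(yaw)],[np.sin(yaw),np.cos(yaw)]])
def rel(x,y,z):
    "tool-frame shift to stand-frame point x,y at world height z, and turn to put tool y along stand x"
    s=bot.read_state(); r=R.from_quat(s["eef_rot"]); p=np.r_[O+M@[x,y],z]
    Y=r.apply([0,1,0]); a=(np.degrees(np.arctan2(Y[1],Y[0])-yaw)+180)%360-180
    return r.inv().apply(p-s["tool_pos"]).round(4), round(a,1)
def where():
    s=bot.read_state(); p=s["tool_pos"]
    print("t",s["clock"],"stand xy",(M.T@(p[:2]-O)).round(4),"z",p[2].round(4),"F stand",(M.T@s["contact_force"][:2]).round(1),s["contact_force"][2].round(1),"q",s["qpos"].round(2))
E
python3 -c "
from h import *
where();print(rel(0,.19,.15))"
```

```text
t 0.1 stand xy [-0.0693 -0.7266] z 0.1817 F stand [0.6 0.1] -0.3 q [ 1.12  0.63  0.04  1.52 -0.03  1.   -0.02]
(array([ 0.6142, -0.6838,  0.0328]), np.float64(-52.4))
```

>>> play_rows --increments '[[[0.012, -0.014, 0, -1], [0.037, -0.041, 0, -3], [0.068, -0.075, 0, -6], [0.098, -0.109, 0, -9], [0.129, -0.144, 0, -11], [0.16, -0.178, 0, -14], [0.19, -0.212, 0, -17], [0.221, -0.246, 0, -19], [0.252, -0.28, 0, -22], [0.282, -0.315, 0, -25], [0.313, -0.349, 0, -27], [0.344, -0.383, 0, -30], [0.375, -0.417, 0, -33], [0.405, -0.451, 0, -36], [0.436, -0.486, 0, -38], [0.467, -0.52, 0, -41], [0.498, -0.554, 0, -44], [0.528, -0.588, 0, -46], [0.553, -0.616, 0, -49], [0.57, -0.635, 0, -52.4]]]' --grip 0 --force 20

```text
clock: 2.1
tool_pos: [0.5339, 0.2041, 0.1821]
eef_rot: [0.794, 0.607, 0.0, -0.001]
contact_force: [-0.2, -0.2, -0.1]
opening: 0.004
gripper_force: 0.0
```

```bash
python3 -c "
from h import *
where();print(rel(0,.19,.14))"
```

```text
t 2.1 stand xy [-0.0056  0.1272] z 0.1821 F stand [-0.1 -0.2] -0.1 q [-0.21  0.53 -0.31  1.74  0.19  0.91 -0.86]
(array([0.0627, 0.006 , 0.0422]), np.float64(0.3))
```

>>> play_rows --increments '[[[0.02, 0.002, 0, 0], [0.045, 0.004, 0.015, 0.3], [0.06, 0.006, 0.035, 0.3], [0.063, 0.006, 0.042, 0.3], [0.063, 0.006, 0.042, 0.3], [0.063, 0.006, 0.042, 0.3]]]'

```text
clock: 2.7
tool_pos: [0.5564, 0.2585, 0.1408]
eef_rot: [0.798, 0.603, -0.0, 0.0]
contact_force: [-0.5, -1.4, 0.8]
opening: 0.006
gripper_force: 0.0
```

```bash
python3 -c "
from h import *
where();print(rel(0,.19,.0425))
c=bot.read_camera('side');cv2.imwrite('pics/s2.png',cv2.resize(c['pixels'][180:384,90:340],None,fx=3,fy=3))"
```

```text
t 2.7 stand xy [0.0016 0.1857] z 0.1408 F stand [-0.1 -1.5] 0.8 q [-0.31  0.63 -0.28  1.66  0.22  0.88 -0.95]
(array([ 0.0044, -0.0016,  0.0983]), np.float64(-0.3))
```

View pics/s2.png

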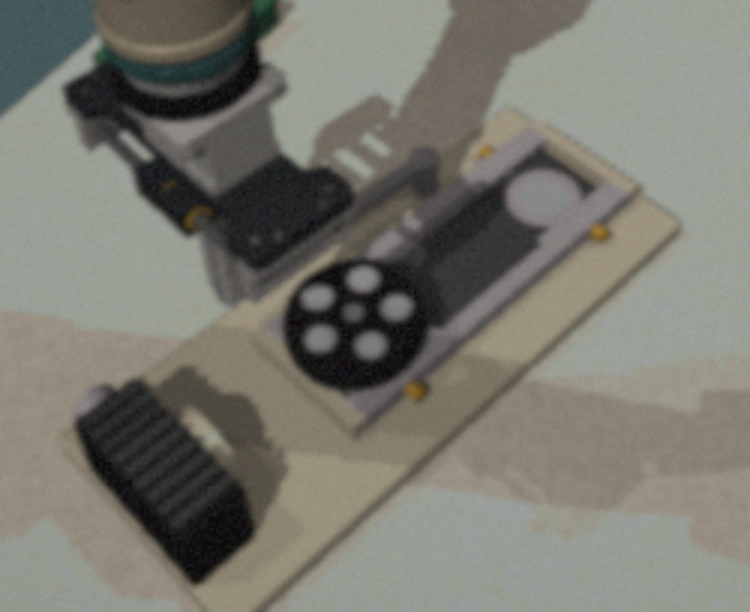

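The closed fingers hang over the gap between the turret disc (355,320) and the lamp house (165,480), ready to descend.

>>> play_rows --increments '[[[0.002, -0.001, 0.015, -0.3], [0.0, -0.0015, 0.04, -0.3], [0.0, -0.0015, 0.065, -0.3], [0.0, -0.0015, 0.085, -0.3], [0.0, -0.0015, 0.097, -0.3], [0.0, -0.0015, 0.098, -0.3], [0.0, -0.0015, 0.098, -0.3], [0.0, -0.0015, 0.098, -0.3]]]'

```text
clock: 3.55
tool_pos: [0.5559, 0.2605, 0.0438]
eef_rot: [0.796, 0.605, 0.001, 0.0]
contact_force: [0.9, 0.6, 0.2]
opening: 0.005
gripper_force: 0.0
```

```bash
python3 -c "
from h import *
where();print(rel(0,.158,.0425))"
```

```text
t 3.55 stand xy [0.0006 0.1875] z 0.0438 F stand [0.7 0.8] 0.2 q [-0.33  0.76 -0.25  1.74  0.27  0.68 -1.  ]
(array([-0.0295, -0.0006,  0.0013]), np.float64(-0.0))
```

>>> play_rows --increments '[[[-0.008, -0.001, 0.001, 0], [-0.018, -0.001, 0.001, 0], [-0.024, -0.001, 0.001, 0], [-0.028, -0.001, 0.001, 0], [-0.031, -0.001, 0.001, 0], [-0.034, -0.001, 0.001, 0], [-0.037, -0.001, 0.001, 0], [-0.04, -0.001, 0.001, 0], [-0.043, -0.001, 0.001, 0], [-0.046, -0.001, 0.001, 0], [-0.049, -0.001, 0.001, 0], [-0.052, -0.001, 0.001, 0]]]'

```text
clock: 4.75
tool_pos: [0.54, 0.21, 0.0415]
eef_rot: [0.796, 0.605, 0.0, 0.0]
contact_force: [0.4, -0.8, 0.7]
opening: 0.005
gripper_force: 0.0
```

```bash
python3 -c "
from h import *
where();print(rel(0,.0,.0425))"
```

```text
t 4.75 stand xy [-0.0013  0.1346] z 0.0415 F stand [ 0.6 -0.6] 0.7 q [-0.26  0.73 -0.25  1.83  0.28  0.62 -0.95]
(array([-0.1346,  0.0013, -0.001 ]), np.float64(0.0))
```

>>> play_rows --increments '[[[-0.004, 0.001, 0, 0], [-0.01, 0.001, 0, 0], [-0.016, 0.001, 0, 0], [-0.022, 0.001, 0, 0], [-0.028, 0.001, 0, 0], [-0.034, 0.001, 0, 0], [-0.04, 0.001, 0, 0], [-0.046, 0.001, 0, 0], [-0.052, 0.001, 0, 0], [-0.058, 0.001, 0, 0], [-0.064, 0.001, 0, 0], [-0.07, 0.001, 0, 0], [-0.074, 0.001, 0, 0], [-0.076, 0.001, 0, 0]]]'

```text
clock: 6.15
tool_pos: [0.5206, 0.1362, 0.0415]
eef_rot: [0.796, 0.605, -0.0, 0.0]
contact_force: [1.0, 0.4, -0.7]
opening: 0.006
gripper_force: 0.0
```

```bash
python3 -c "
from h import *
where();print(rel(0,-.0415,.0425))
c=bot.read_camera('side');cv2.imwrite('pics/s3.png',cv2.resize(c['pixels'][180:384,90:340],None,fx=3,fy=3))"
```

```text
t 6.15 stand xy [-0.0002  0.0582] z 0.0415 F stand [0.9 0.6] -0.7 q [-0.14  0.68 -0.25  1.95  0.31  0.55 -0.87]
(array([-0.0997,  0.0003, -0.001 ]), np.float64(-0.0))
```

View pics/s3.png

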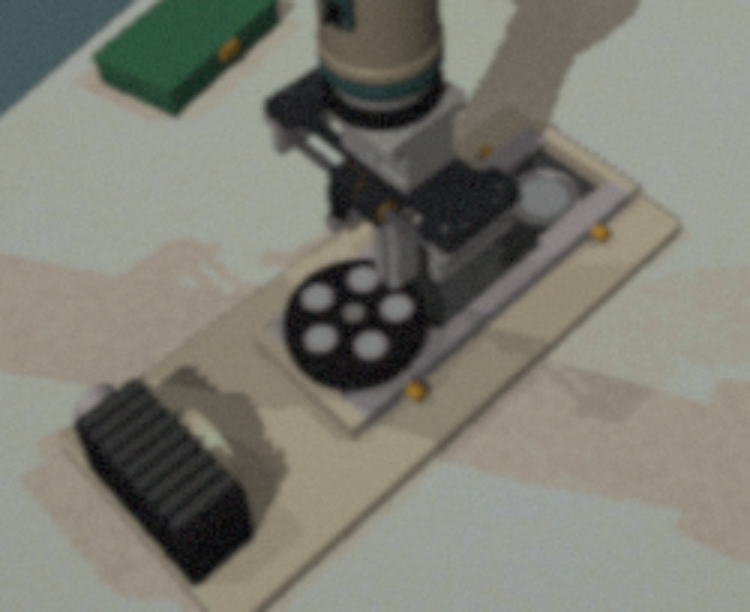

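The disc is still at (353,313), so it has not moved. The fingertip shows at about (395,285), over the disc or behind it. I'll check the projection of the reported TCP.

```bash
python3 - <<'E'
from h import *
import pickle
where()
s=bot.read_state();D=pickle.load(open("d0.pkl","rb"));S=D["side"]
cr=lambda p:((np.array(p)-[90,180])*3).round(0)
p=s["tool_pos"]; print("tip",cr(proj(S,p)),"30mm up",cr(proj(S,p+[0,0,.03])),cr(proj(S,p+[0,0,.1])))
for q in((0,.1),(0,.05),(0,.15),(0,-.1)): print(q,cr(proj(S,np.r_[O+M@q,.062])))
c=bot.read_camera("side");d=np.abs(c["pixels"].astype(int)-S["pixels"]).max(2)
T=bot.read_camera("top")
cv2.imwrite("pics/t3.png",cv2.convertScaleAbs(cv2.resize(T["pixels"][145:275,55:265],None,fx=3.8,fy=3.8,interpolation=cv2.INTER_CUBIC),alpha=1.4))
E
```

```text
t 6.2 stand xy [-0.0002  0.0581] z 0.0415 F stand [-0.5  0.3] 0.9 q [-0.14  0.68 -0.25  1.95  0.31  0.55 -0.87]
tip [399. 294.] 30mm up [397. 268.] [392. 203.]
(0, 0.1) [353. 311.]
(0, 0.05) [406. 270.]
(0, 0.15) [298. 355.]
(0, -0.1) [545. 160.]
```

View pics/t3.png

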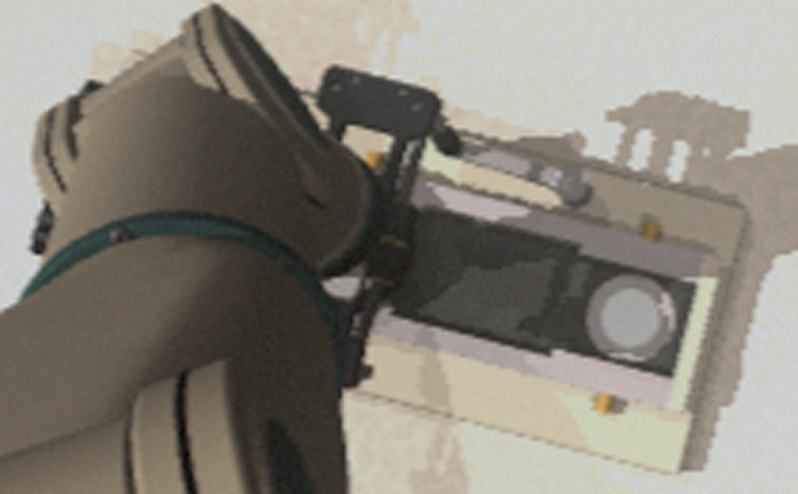

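```bash
python3 - <<'E'
from h import *
import pickle
D=pickle.load(open("d0.pkl","rb"));S=D["side"]
cr=lambda p:((np.array(p)-[90,180])*3).round(0)
p=np.array([.5564,.2585,.1408])
print(cr(proj(S,p)),cr(proj(S,p+[0,0,.02])))
st=bot.read_state();print(st["tool_pos"],st["eef_rot"])
w=bot.read_camera("wrist");print({k:v for k,v in w.items() if k!="pixels"});cv2.imwrite("pics/w3.png",w["pixels"])
E
```

```text
[240. 314.] [236. 295.]
[0.52084684 0.13684257 0.04151548] [ 7.95986829e-01  6.05313927e-01  1.29511728e-04 -2.72811229e-05]
{'vertical_fov': 65.70646984690485, 'cx': 258.60761805199604, 'cy': 191.2754609943823, 'tool_from_camera': array([[ 2.26740340e-03,  9.60740009e-01,  2.77440972e-01,
         8.03650549e-02],
       [ 9.99996654e-01, -1.83288063e-03, -1.82552008e-03,
         9.91254873e-06],
       [-1.24533399e-03,  2.77444183e-01, -9.60740951e-01,
        -2.02134913e-01],
       [ 0.00000000e+00,  0.00000000e+00,  0.00000000e+00,
         1.00000000e+00]])}
```

View pics/w3.png

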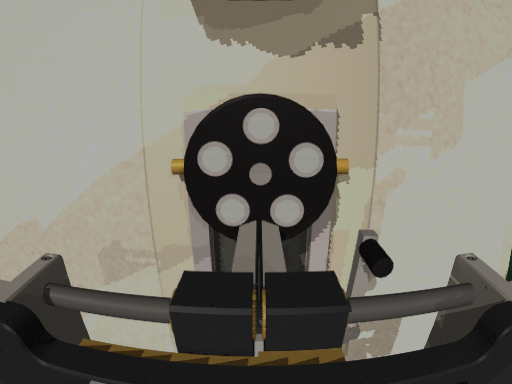

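The wrist view shows the disc hub at (260,174) and the fingertips drawn over the disc's near rim, ending near (258,222). I'll compare that with the reported TCP.

```bash
cat >> h.py <<'E'
def wproj(w,pt):
    "tool-frame point -> wrist pixel"
    f=192/np.tan(np.radians(w["vertical_fov"])/2); q=np.linalg.inv(w["tool_from_camera"])@np.r_[pt,1]
    x,y,z=q[0],-q[1],-q[2]; r=np.hypot(x,y); th=np.arctan2(r,z); return w["cx"]+f*th*x/r, w["cy"]+f*th*y/r
def wray(w,u,v):
    "wrist pixel -> origin, direction in tool frame"
    f=192/np.tan(np.radians(w["vertical_fov"])/2); dx,dy=u-w["cx"],v-w["cy"]; r=np.hypot(dx,dy)+1e-9; th=r/f
    d=np.array([np.sin(th)*dx/r,-np.sin(th)*dy/r,-np.cos(th)]); T=w["tool_from_camera"]; return T[:3,3],T[:3,:3]@d
E
python3 - <<'E'
from h import *
w=bot.read_camera("wrist"); st=bot.read_state(); r=R.from_quat(st["eef_rot"])
print("TCP px",wproj(w,[0,0,0]),"20 behind",wproj(w,[0,0,-.02]),"front/back edge",wproj(w,[.008,0,0]),wproj(w,[-.008,0,0]))
def W(u,v,z):
    o,d=wray(w,u,v); o=st["tool_pos"]+r.apply(o); d=r.apply(d); p=o+d*(z-o[2])/d[2]; return (M.T@(p[:2]-O)).round(4)
for n,u,v in(("hub",260,174),("far rim",260,94),("near rim",260,243),("L",184,166),("R",337,166)): print(n,W(u,v,.062))
print("knob",W(383,268,.088))
b=w["pixels"][80:250,170:350].max(2); print(st["contact_force"],st["effort"].round(2))
cv2.imwrite("pics/w3c.png",cv2.resize(w["pixels"][80:300,160:360],None,fx=2.7,fy=2.7,interpolation=cv2.INTER_CUBIC))
E
```

```text
TCP px (np.float64(258.0002165753502), np.float64(220.2003041078374)) 20 behind (np.float64(257.9802697075666), np.float64(231.2382545345962)) front/back edge (np.float64(258.0179254374195), np.float64(209.9034871329389)) (np.float64(257.9834110511381), np.float64(230.22126894850373))
hub [0.0009 0.0984]
far rim [0.0008 0.148 ]
near rim [0.0011 0.0507]
L [-0.0473  0.1037]
R [0.05  0.104]
knob [0.0806 0.0432]
[-0.02193694 -0.14036521 -0.51406054] [ 1.500e-01 -4.972e+01 -2.510e+00 -1.104e+01 -2.000e-02 -4.000e-02
  0.000e+00]
```

View pics/w3c.png

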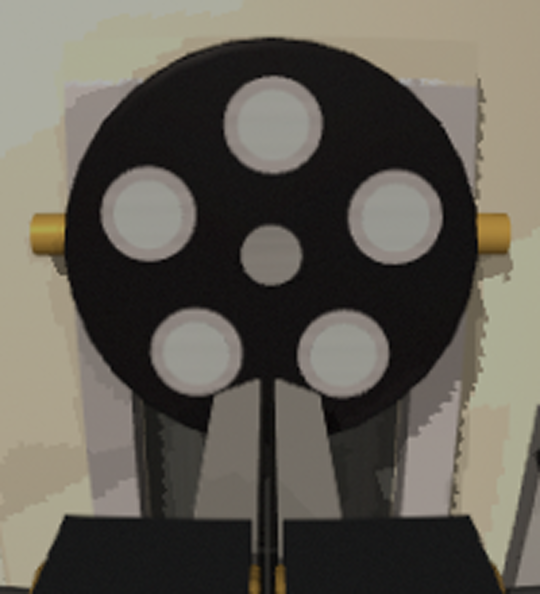

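The reported tip lies inside the disc with no force. Either the fingers end about 20 mm short of the reported TCP, or there is no contact at all. I'll raise the tool and measure the visible tip in free air.

>>> play_rows --increments '[[[0, 0, -0.015, 0], [0, 0, -0.04, 0], [0, 0, -0.06, 0], [0, 0, -0.06, 0], [0, 0, -0.06, 0]]]'

```text
clock: 6.9
tool_pos: [0.5208, 0.1369, 0.1014]
eef_rot: [0.796, 0.605, 0.0, 0.0]
contact_force: [-0.3, 0.2, -0.4]
opening: 0.005
gripper_force: 0.0
```

```bash
python3 - <<'E'
from h import *
where()
w=bot.read_camera("wrist"); s=bot.read_camera("side"); p=np.array(bot.read_state()["tool_pos"])
print("side crop TCP",(np.array(proj(s,p))-[170,200])*5,(np.array(proj(s,p+[0,0,.02]))-[170,200])*5)
a=cv2.resize(w["pixels"][170:290,200:320],(480,480),interpolation=cv2.INTER_CUBIC); b=cv2.resize(s["pixels"][200:296,170:234],(320,480),interpolation=cv2.INTER_CUBIC)
cv2.imwrite("pics/m4.png",np.hstack([a,b]))
E
```

```text
t 6.9 stand xy [-0.0002  0.0589] z 0.1014 F stand [-0.3  0.1] -0.4 q [-0.11  0.59 -0.29  1.91  0.26  0.68 -0.83]
side crop TCP [259.2728132  305.01275686] [257.12013679 273.74852318]
```

View pics/m4.png

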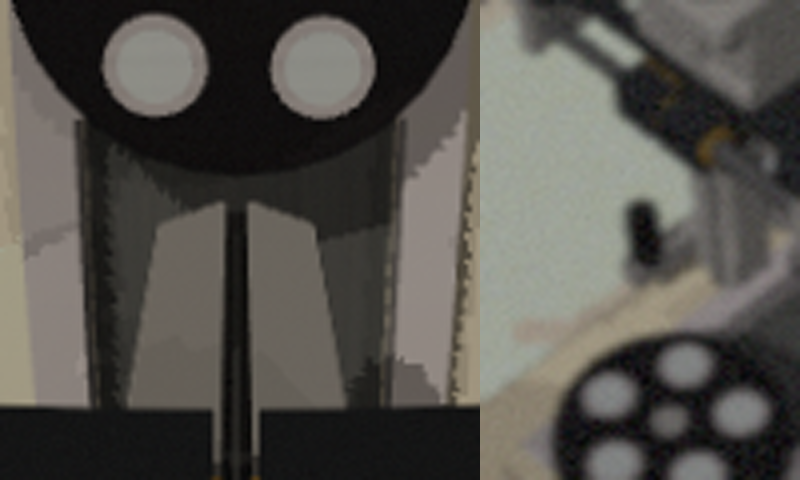

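In free air the visible tip sits at the same wrist pixel (v≈221), and in the side view it is about 14 to 20 mm short of the reported TCP. So the fingers passed just over the disc. I'll go back to the gap and descend to a reported z of 0.026, which is safe either way.

>>> play_rows --increments '[[[0.02, 0, 0, 0], [0.05, 0, 0, 0], [0.085, 0, 0, 0], [0.115, 0, 0, 0], [0.131, 0, 0, 0], [0.131, 0, 0, 0], [0.131, 0, 0.02, 0], [0.131, 0, 0.045, 0], [0.131, 0, 0.063, 0], [0.131, 0, 0.073, 0], [0.131, 0, 0.0755, 0], [0.131, 0, 0.0755, 0], [0.131, 0, 0.0755, 0]]]'

```text
clock: 8.3
tool_pos: [0.5564, 0.2629, 0.0269]
eef_rot: [0.796, 0.605, 0.001, 0.0]
contact_force: [-0.4, 0.3, -0.1]
opening: 0.006
gripper_force: 0.0
```

>>> play_rows --increments '[[[-0.01, 0, 0, 0], [-0.02, 0, 0, 0], [-0.025, 0, 0, 0], [-0.028, 0, 0, 0], [-0.031, 0, 0, 0], [-0.033, 0, 0, 0], [-0.035, 0, 0, 0]]]'

```text
clock: 9.0
tool_pos: [0.5474, 0.232, 0.0265]
eef_rot: [0.796, 0.606, 0.002, -0.001]
contact_force: [0.9, 6.6, 0.7]
opening: 0.002
gripper_force: 3.2
```

```bash
python3 -c "
from h import *
where()"
```

```text
t 9.0 stand xy [-1.000e-04  1.578e-01] z 0.0265 F stand [-0.9  6.6] 0.7 q [-0.29  0.76 -0.25  1.8   0.3   0.61 -0.99]
```

>>> play_rows --increments '[[[-0.001, 0, 0, 0], [-0.002, 0, 0, 0], [-0.003, 0, 0, 0], [-0.004, 0, 0, 0]]]'

```text
clock: 9.4
tool_pos: [0.5474, 0.2317, 0.0272]
eef_rot: [0.795, 0.606, 0.005, -0.002]
contact_force: [1.6, 10.3, 0.9]
opening: 0.002
gripper_force: 4.9
```

```bash
python3 -c "
from h import *
where()"
```

```text
t 9.4 stand xy [0.     0.1574] z 0.0272 F stand [-1.2 10.4] 0.9 q [-0.29  0.76 -0.25  1.81  0.3   0.6  -0.98]
```

>>> play_rows --increments '[[[-0.001, 0, 0, 0], [-0.002, 0, 0, 0], [-0.003, 0, 0, 0], [-0.004, 0, 0, 0], [-0.004, 0, 0, 0]]]'

```text
clock: 9.9
tool_pos: [0.5474, 0.2313, 0.0281]
eef_rot: [0.795, 0.607, 0.007, -0.003]
contact_force: [1.5, 12.6, 3.8]
opening: 0.004
gripper_force: 6.6
```

```bash
python3 -c "
from h import *
where()"
```

```text
t 9.9 stand xy [1.00e-04 1.57e-01] z 0.0281 F stand [-1.9 12.6] 3.8 q [-0.28  0.76 -0.25  1.81  0.3   0.6  -0.98]
```

>>> play_rows --increments '[[[-0.001, 0, 0.001, 0], [-0.002, 0, 0.001, 0], [-0.003, 0, 0.001, 0], [-0.004, 0, 0.001, 0], [-0.004, 0, 0.001, 0]]]'

```text
clock: 10.4
tool_pos: [0.5479, 0.2304, 0.0281]
eef_rot: [0.794, 0.607, 0.01, -0.003]
contact_force: [3.1, 16.5, 4.0]
opening: 0.003
gripper_force: 8.5
```

```bash
python3 -c "
from h import *
where();c=bot.read_camera('side');cv2.imwrite('pics/s5.png',cv2.resize(c['pixels'][230:350,120:270],None,fx=5,fy=5,interpolation=cv2.INTER_CUBIC))"
```

```text
t 10.4 stand xy [0.0008 0.1563] z 0.0281 F stand [-1.4 16.7] 4.0 q [-0.28  0.76 -0.26  1.82  0.3   0.59 -0.98]
```

View pics/s5.png

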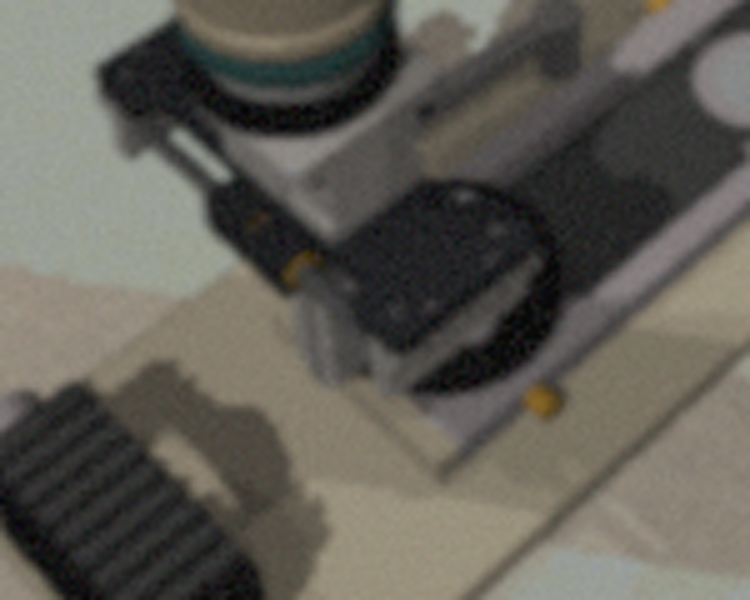

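The side view shows the fingers against the disc's rear rim, with the tip near (330,380). I have now used up the picture allowance, so I'll continue on numbers only.

>>> play_rows --increments '[[[-0.001, 0, 0, 0], [-0.002, 0, 0, 0], [-0.003, 0, 0, 0], [-0.004, 0, 0, 0], [-0.005, 0, 0, 0], [-0.006, 0, 0, 0]]]'

```text
clock: 11.05
tool_pos: [0.5441, 0.218, 0.0265]
eef_rot: [0.795, 0.607, 0.005, -0.001]
contact_force: [1.6, 8.1, 1.9]
opening: 0.005
gripper_force: 4.0
```

```bash
python3 -c "
from h import *
where()"
```

```text
t 11.05 stand xy [0.0005 0.1434] z 0.0265 F stand [-0.7  8.3] 1.9 q [-0.27  0.75 -0.25  1.83  0.3   0.59 -0.97]
```

>>> play_rows --increments '[[[-0.005, 0, 0, 0], [-0.01, 0, 0, 0], [-0.015, 0, 0, 0], [-0.02, 0, 0, 0], [-0.025, 0, 0, 0], [-0.03, 0, 0, 0], [-0.035, 0, 0, 0], [-0.04, 0, 0, 0], [-0.045, 0, 0, 0], [-0.05, 0, 0, 0], [-0.055, 0, 0, 0], [-0.06, 0, 0, 0], [-0.065, 0, 0, 0], [-0.07, 0, 0, 0], [-0.075, 0, 0, 0], [-0.08, 0, 0, 0], [-0.08, 0, 0, 0]]]'

```text
clock: 12.75
tool_pos: [0.5215, 0.1358, 0.0257]
eef_rot: [0.796, 0.605, 0.002, 0.0]
contact_force: [1.5, 4.3, 3.6]
opening: 0.004
gripper_force: 2.2
```

```bash
cat >> h.py <<'E'
def turret():
    "turret hub (grey disc inside black) position from the wrist camera, z=.062"
    w=bot.read_camera("wrist"); st=bot.read_state(); r=R.from_quat(st["eef_rot"]); out=[]
    m=(w["pixels"].max(2)<45).astype(np.uint8); m[250:]=0
    m=cv2.morphologyEx(m,cv2.MORPH_OPEN,np.ones((3,3),np.uint8))
    c=max(cv2.findContours(m,cv2.RETR_EXTERNAL,cv2.CHAIN_APPROX_NONE)[0],key=cv2.contourArea)
    P=[]
    for u,v in c[:,0]:
        if v>195: continue
        o,d=wray(w,u,v); o=st["tool_pos"]+r.apply(o); d=r.apply(d); p=o+d*(.062-o[2])/d[2]; P.append(M.T@(p[:2]-O))
    P=np.array(P); s=np.linalg.lstsq(np.c_[2*P,np.ones(len(P))],(P**2).sum(1),rcond=None)[0]
    print("wrist disc fit",s[:2].round(4),"R",np.sqrt(s[2]+s[0]**2+s[1]**2).round(4),len(P))
    return w
E
python3 -c "
from h import *
where(); turret()"
```

```text
t 12.75 stand xy [0.0007 0.0581] z 0.0257 F stand [0.3 4.5] 3.6 q [-0.14  0.71 -0.25  1.96  0.33  0.51 -0.9 ]
wrist disc fit [0.0005 0.1121] R 0.0278 357
```

>>> play_rows --increments '[[[-0.005, 0, 0, 0], [-0.01, 0, 0, 0], [-0.015, 0, 0, 0], [-0.02, 0, 0, 0], [-0.025, 0, 0, 0], [-0.03, 0, 0, 0], [-0.035, 0, 0, 0], [-0.04, 0, 0, 0], [-0.045, 0, 0, 0]]]'

```text
clock: 13.7
tool_pos: [0.5095, 0.0934, 0.0256]
eef_rot: [0.796, 0.606, 0.002, -0.0]
contact_force: [1.8, 6.3, 5.6]
opening: 0.007
gripper_force: 3.3
```

```bash
python3 - <<'E'
from h import *
where()
for n in("top","side"):
    c=bot.read_camera(n); o=[]
    for y in(.1,-.0):
        pass
    # parking disc patch visible? brightness at several track points
    print(n,[(y,[int(v) for v in c["pixels"][int(round(q[1])),int(round(q[0]))]]) for y in(.1,.07,0,-.03,-.08,-.1,-.12) for q in[proj(c,np.r_[O+M@[0,y],.062 if -.1<y<0.05 else .02])]])
E
```

```text
t 13.7 stand xy [0.0004 0.0141] z 0.0256 F stand [0.1 6.6] 5.6 q [-0.07  0.69 -0.25  2.01  0.35  0.47 -0.84]
top [(0.1, [34, 38, 40]), (0.07, [32, 37, 41]), (0, [25, 26, 29]), (-0.03, [30, 30, 33]), (-0.08, [32, 33, 36]), (-0.1, [110, 111, 111]), (-0.12, [98, 98, 102])]
side [(0.1, [124, 123, 121]), (0.07, [75, 77, 77]), (0, [80, 82, 83]), (-0.03, [32, 22, 23]), (-0.08, [31, 26, 30]), (-0.1, [51, 51, 52]), (-0.12, [67, 63, 69])]
```

>>> play_rows --increments '[[[-0.003, 0, 0, 0], [-0.006, 0, 0, 0], [-0.009, 0, 0, 0], [-0.012, 0, 0, 0], [-0.015, 0, 0, 0], [-0.018, 0, 0, 0], [-0.021, 0, 0, 0], [-0.024, 0, 0, 0]]]'

```text
clock: 14.6
tool_pos: [0.507, 0.0775, 0.0265]
eef_rot: [0.794, 0.607, 0.008, -0.001]
contact_force: [4.1, 18.2, 5.8]
opening: 0.005
gripper_force: 9.4
```

```bash
python3 -c "
from h import *
where()"
```

```text
t 14.6 stand xy [ 0.0023 -0.0019] z 0.0265 F stand [-0.9 18.7] 5.8 q [-0.03  0.68 -0.26  2.04  0.36  0.45 -0.82]
```

>>> play_rows --increments '[[[-0.003, 0, 0, 0], [-0.006, 0, 0, 0], [-0.009, 0, 0, 0], [-0.012, 0, 0, 0]]]'

```text
clock: 15.0
tool_pos: [0.5003, 0.0602, 0.0254]
eef_rot: [0.795, 0.606, 0.003, -0.001]
contact_force: [2.3, 9.8, 3.5]
opening: 0.0
gripper_force: 4.7
```

```bash
python3 -c "
from h import *
where()"
```

```text
t 15.0 stand xy [ 0.0005 -0.0204] z 0.0254 F stand [-0.4 10. ] 3.5 q [-0.    0.68 -0.25  2.05  0.37  0.45 -0.8 ]
```

>>> play_rows --increments '[[[-0.004, 0, 0, 0], [-0.008, 0, 0, 0], [-0.012, 0, 0, 0], [-0.015, 0, 0, 0], [-0.018, 0, 0, 0], [-0.02, 0, 0, 0], [-0.022, 0, 0, 0], [-0.022, 0, 0, 0]]]'

```text
clock: 15.8
tool_pos: [0.4938, 0.0391, 0.0251]
eef_rot: [0.795, 0.606, 0.002, -0.001]
contact_force: [1.8, 10.4, 2.7]
opening: 0.006
gripper_force: 5.2
```

```bash
python3 -c "
from h import *
where()"
```

```text
t 15.8 stand xy [-0.0001 -0.0425] z 0.0251 F stand [-1.1 10.5] 2.7 q [ 0.04  0.68 -0.25  2.07  0.37  0.43 -0.77]
```

>>> play_rows --increments '[[[-0.002, 0, 0, 0], [-0.004, 0, 0, 0], [-0.006, 0, 0, 0], [-0.006, 0, 0, 0]]]'

```text
clock: 16.2
tool_pos: [0.4942, 0.0381, 0.0258]
eef_rot: [0.794, 0.608, 0.006, -0.002]
contact_force: [2.4, 18.3, 4.5]
opening: 0.006
gripper_force: 9.3
```

```bash
python3 -c "
from h import *
where()"
```

```text
t 16.2 stand xy [ 0.0005 -0.0434] z 0.0258 F stand [-2.6 18.2] 4.5 q [ 0.05  0.67 -0.26  2.08  0.37  0.43 -0.76]
```

>>> play_rows --increments '[[[0.01, 0, 0, 0], [0.03, 0, 0, 0], [0.055, 0, 0, 0], [0.075, 0, -0.02, 0], [0.085, 0, -0.05, 0], [0.09, 0, -0.09, 0], [0.09, 0, -0.115, 0], [0.09, 0, -0.115, 0], [0.09, 0, -0.115, 0]]]'

```text
clock: 17.1
tool_pos: [0.5139, 0.1144, 0.1392]
eef_rot: [0.796, 0.605, -0.002, 0.0]
contact_force: [-0.3, -0.8, 0.3]
opening: 0.008
gripper_force: 0.0
```

```bash
python3 - <<'E'
from h import *
where(); 
for n in("top","side"):
    c=bot.read_camera(n); q=proj(c,np.r_[O+M@[0,-.1],.062]); k=np.r_[O+M@[.08,.044],.088]
    u,v=map(lambda t:int(round(t)),q); im=c["pixels"][v-28:v+29,u-28:u+29]
    m=(im.max(2)<60).astype(np.uint8)
    ct=max(cv2.findContours(m,cv2.RETR_EXTERNAL,cv2.CHAIN_APPROX_NONE)[0],key=cv2.contourArea)
    # grey windows/hub blobs inside the disc
    g=((im.max(2)>80)).astype(np.uint8); N,_,st,ce=cv2.connectedComponentsWithStats(g)
    print(n,"expected",np.round(q,1),"black",cv2.boundingRect(ct))
    for i in range(1,N):
        if 6<st[i,4]<150:
            a=ce[i]+[u-28,v-28]; P=onplane(c,*a,.062); print("  blob",st[i,4],a.round(1),(M.T@(P[:2]-O)).round(4))
    qk=proj(c,k); u,v=map(lambda t:int(round(t)),qk); im=c["pixels"][v-14:v+15,u-14:u+15].max(2); ys,xs=np.where(im<45)
    print("  knob exp",np.round(qk,1),"black px",len(xs),xs.mean()+u-14 if len(xs) else 0,ys.mean()+v-14 if len(xs) else 0)
print(rel(.105,.05,.16), rel(.105,.05,.05))
E
```

```text
t 17.1 stand xy [-0.0009  0.0354] z 0.1392 F stand [-0.  -0.9] 0.3 q [-0.04  0.53 -0.34  1.9   0.25  0.76 -0.79]
top expected [219.1 226.8] black (0, 7, 49, 42)
  blob 65 [219.2 215. ] [ 0.0285 -0.0924]
  blob 64 [208.  223.9] [ 0.     -0.0713]
  blob 49 [230.9 222.8] [ 0.017  -0.1259]
  blob 11 [218.9 225.8] [ 0.0021 -0.0989]
  blob 63 [227.1 236.3] [-0.018  -0.1255]
  blob 64 [213.  237.1] [-0.0286 -0.0919]
  knob exp [170.7 180.1] black px 142 163.88732394366198 180.9718309859155
side expected [271.8 233.3] black (0, 15, 49, 42)
  blob 121 [246.4 232.5] [ 0.0447 -0.0605]
  blob 42 [272.5 224.3] [ 0.0185 -0.123 ]
  blob 56 [259.9 229.1] [ 0.0292 -0.0904]
  blob 56 [283.9 232. ] [-0.0176 -0.1228]
  blob 60 [262.4 240.1] [ 0.0013 -0.0691]
  blob 58 [277.7 242. ] [-0.0277 -0.0891]
  knob exp [201.9 241.1] black px 50 202.7 246.88
(array([ 0.0143,  0.1064, -0.0221]), np.float64(-0.1)) (array([0.0147, 0.1067, 0.0879]), np.float64(-0.1))
```

The turret's window centroid is at (0.000, -0.100) in the stand frame, so it is home. Next is the latch.

>>> play_rows --increments '[[[0.002, 0.02, 0, 0], [0.006, 0.055, 0, 0], [0.009, 0.09, 0, 0], [0.009, 0.112, 0, -0.1], [0.009, 0.117, 0, -0.1], [0.009, 0.117, 0.02, -0.1], [0.009, 0.117, 0.05, -0.1], [0.009, 0.117, 0.08, -0.1], [0.009, 0.117, 0.092, -0.1], [0.009, 0.117, 0.093, -0.1], [0.009, 0.117, 0.093, -0.1]]]'

```text
clock: 18.3
tool_pos: [0.6302, 0.0943, 0.0474]
eef_rot: [0.795, 0.606, 0.0, -0.0]
contact_force: [1.3, -0.0, -0.2]
opening: 0.008
gripper_force: 0.0
```

```bash
python3 - <<'E'
from h import *
where()
s=bot.read_state(); r=R.from_quat(s["eef_rot"]); rows=[]
for th in np.linspace(-.1,1.64,18):
    n=np.array([np.cos(th),np.sin(th)]); k=np.array([.075,-.041])+.085*np.array([-n[1],n[0]])
    c=k+.008*n+[.0125*n[0],.008*n[1]]
    rows.append([*r.inv().apply(np.r_[O+M@c,.046]-s["tool_pos"]).round(3),0])
print(rows)
E
```

```text
t 18.3 stand xy [0.1165 0.0471] z 0.0474 F stand [1.3 0.3] -0.2 q [-0.02  0.79 -0.29  1.66  0.31  0.74 -0.73]
[[np.float64(-0.005), np.float64(-0.013), np.float64(0.001), 0], [np.float64(-0.003), np.float64(-0.021), np.float64(0.001), 0], [np.float64(-0.002), np.float64(-0.03), np.float64(0.001), 0], [np.float64(-0.002), np.float64(-0.039), np.float64(0.001), 0], [np.float64(-0.002), np.float64(-0.048), np.float64(0.001), 0], [np.float64(-0.004), np.float64(-0.057), np.float64(0.001), 0], [np.float64(-0.006), np.float64(-0.066), np.float64(0.001), 0], [np.float64(-0.009), np.float64(-0.074), np.float64(0.001), 0], [np.float64(-0.013), np.float64(-0.082), np.float64(0.001), 0], [np.float64(-0.018), np.float64(-0.09), np.float64(0.001), 0], [np.float64(-0.024), np.float64(-0.097), np.float64(0.001), 0], [np.float64(-0.03), np.float64(-0.104), np.float64(0.001), 0], [np.float64(-0.037), np.float64(-0.11), np.float64(0.001), 0], [np.float64(-0.044), np.float64(-0.115), np.float64(0.001), 0], [np.float64(-0.052), np.float64(-0.119), np.float64(0.001), 0], [np.float64(-0.061), np.float64(-0.123), np.float64(0.001), 0], [np.float64(-0.069), np.float64(-0.126), np.float64(0.001), 0], [np.float64(-0.078), np.float64(-0.128), np.float64(0.001), 0]]
```

>>> play_rows --increments '[[[-0.005, -0.013, 0.001, 0], [-0.003, -0.021, 0.001, 0], [-0.002, -0.03, 0.001, 0], [-0.002, -0.039, 0.001, 0], [-0.002, -0.048, 0.001, 0], [-0.004, -0.057, 0.001, 0], [-0.006, -0.066, 0.001, 0], [-0.009, -0.074, 0.001, 0], [-0.013, -0.082, 0.001, 0], [-0.018, -0.09, 0.001, 0], [-0.024, -0.097, 0.001, 0], [-0.03, -0.104, 0.001, 0], [-0.037, -0.11, 0.001, 0], [-0.044, -0.115, 0.001, 0], [-0.052, -0.119, 0.001, 0], [-0.061, -0.123, 0.001, 0], [-0.069, -0.126, 0.001, 0], [-0.076, -0.127, 0.001, 0], [-0.078, -0.127, 0.001, 0], [-0.078, -0.127, 0.001, 0]]]'

```text
clock: 20.3
tool_pos: [0.4887, 0.057, 0.0462]
eef_rot: [0.795, 0.607, 0.003, -0.001]
contact_force: [0.8, 9.4, -2.2]
opening: 0.003
gripper_force: 4.8
```

```bash
python3 -c "
from h import *
where(); print(rel(-.01,-.03,.046))"
```

```text
t 20.3 stand xy [-0.0099 -0.0266] z 0.0462 F stand [-1.8  9.3] -2.2 q [ 0.02  0.63 -0.27  2.07  0.34  0.47 -0.78]
(array([-0.0034, -0.0001,  0.0002]), np.float64(0.2))
```

>>> play_rows --increments '[[[0.008, 0, 0, 0], [0.025, 0, 0, 0], [0.05, 0, 0, 0], [0.065, 0, -0.02, 0], [0.08, 0, -0.06, 0], [0.11, 0, -0.1, 0], [0.14, 0, -0.12, 0], [0.16, 0, -0.12, 0], [0.165, 0, -0.12, 0], [0.165, 0, -0.12, 0], [0.165, 0, -0.12, 0]]]'

```text
clock: 21.4
tool_pos: [0.5301, 0.2093, 0.165]
eef_rot: [0.796, 0.605, -0.002, 0.0]
contact_force: [0.4, 0.8, 0.1]
opening: 0.004
gripper_force: 0.0
```

```bash
python3 - <<'E'
from h import *
import pickle
where(); D=pickle.load(open("d0.pkl","rb"))
for n in("top","side"):
    c=bot.read_camera(n)
    q=proj(c,np.r_[O+M@[0,-.1],.062]); u,v=map(lambda t:int(round(t)),q); im=c["pixels"][v-28:v+29,u-28:u+29]
    N,_,st,ce=cv2.connectedComponentsWithStats((im.max(2)>80).astype(np.uint8))
    for i in range(1,N):
        if 30<st[i,4]<150: print(n," blob",st[i,4],(M.T@(onplane(c,*(ce[i]+[u-28,v-28]),.062)[:2]-O)).round(4))
    for nm,p,z in(("closed knob",(-.01,-.041),.088),("bar mid",(.035,-.041),.058),("old knob",(.08,.044),.08)):
        a,b=np.round(proj(c,np.r_[O+M@p,z])).astype(int); print(n,nm,(a,b),c["pixels"][b-1:b+2,a-1:a+2].mean((0,1)).round(),"was",D[n]["pixels"][b-1:b+2,a-1:a+2].mean((0,1)).round())
    bx=(355,160,400,240) if n=="top" else(280,120,345,170); x0,y0,x1,y1=bx
    print(n,"bystander diff",np.abs(cv2.GaussianBlur(c["pixels"],(5,5),0)[y0:y1,x0:x1].astype(int)-cv2.GaussianBlur(D[n]["pixels"],(5,5),0)[y0:y1,x0:x1]).max())
E
```

```text
t 21.4 stand xy [-0.0106  0.1312] z 0.165 F stand [0.2 0.9] 0.1 q [-0.21  0.55 -0.34  1.76  0.23  0.88 -0.91]
top  blob 82 [ 0.0368 -0.031 ]
top  blob 43 [ 0.0282 -0.0924]
top  blob 51 [ 0.0178 -0.1272]
top  blob 46 [-0.0006 -0.0715]
top  blob 64 [-0.0286 -0.0919]
top  blob 61 [-0.0184 -0.1254]
top closed knob (np.int64(194), np.int64(224)) [30. 32. 32.] was [47. 49. 51.]
top bar mid (np.int64(200), np.int64(208)) [81. 84. 88.] was [57. 59. 61.]
top old knob (np.int64(171), np.int64(181)) [119. 135. 135.] was [34. 35. 36.]
top bystander diff 46
side  blob 36 [ 0.0286 -0.09  ]
side  blob 55 [-0.0174 -0.1229]
side  blob 39 [-0.0011 -0.0703]
side  blob 61 [-0.0281 -0.0894]
side  blob 39 [ 0.0166 -0.033 ]
side closed knob (np.int64(258), np.int64(242)) [22. 22. 20.] was [55. 57. 58.]
side bar mid (np.int64(243), np.int64(240)) [82. 83. 85.] was [102. 104. 110.]
side old knob (np.int64(202), np.int64(243)) [94. 97. 99.] was [23. 20. 21.]
side bystander diff 49
```

Both views show the knob at its closed position and the turret home. The tool never came near the bystanders, so the brightness change there is most likely the arm's shadow. Handing in.

```bash
python3 -c "
from cell import bot
print(bot.finish_job())"
```

```text
the job is handed in; nothing more can be done
None
```

The job is handed in: the turret measured home in the cradle at y ≈ -0.100 m and the latch was pushed to its stop. The bystanders were never approached, though I didn't re-measure their positions. The fingers ended about 20 mm short of the reported TCP, so the first push passed over the disc and was redone lower. I viewed 11 pictures, one over the limit of 10.

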